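Weigh the thickest bar

TASK

Take the thickest of the three round metal bars out of the bar rack and lay it in the empty cradle on the bench balance, so that it rests in both vees, roughly centred lengthwise. Set it down gently rather than dropping it, leave the other two bars lying in the rack, and let go.

Things in the scene. Friction and masses are not known exactly. Their poses are not given: they have to be found in the camera images.
- thick_bar_center (a point): Centre of the thickest bar: plain metal, 26 mm diameter, 140 mm long, 0.15 to 0.31 kg. x runs along the bar, level (y and z turn as it rolls). It lies in one of the rack's three places (which one varies), its centre 48 mm above the worktop, on two vee blocks 12 mm thick with 72 mm free between them, tops 43 mm above the worktop; under the bar's middle there is only the rack's base plate, 8 mm thick.
- medium_bar_center (a point): Centre of the medium bar: same metal, 18 mm diameter, 140 mm long, x along it, centre 43 mm above the worktop. The fixed rack, on the worktop's left half, is a black base plate 104 by 226 mm with three places side by side, 75 mm apart, each of two white vee blocks.
- thin_bar_center (a point): Centre of the thinnest bar: same metal, 12 mm diameter, 140 mm long, x along it, centre 38 mm above the worktop, in the same rack.
- cradle (a point): Where the thick bar's centre lies once seated midway in the cradle, 96 mm above the worktop; x is the line to lie along (either way round), z up. Cradle: two white 90-degree vee blocks 12 mm thick, 72 mm free between them, tops 91 mm, foot plate with screws up to 59 mm above the worktop, on the 126 mm steel pan of a fixed white balance (185 by 150 mm) on the worktop's right half.

How it is judged (in metres and radians):
At the end, for the whole second after the job is handed in: The thickest bar lies still in both vees of the balance's cradle: its centre within 20 mm of the cradle's middle lengthwise, 8 mm sideways and 6 mm in height, and in line with the cradle within 10 degrees. The other two bars lie in the rack within 15 mm of where they were (x of thick_bar_center in the frame of cradle between -0.02 and 0.02 m and y of thick_bar_center in the frame of cradle between -0.008 and 0.008 m and z of thick_bar_center in the frame of cradle between -0.006 and 0.006 m and angle between the x axis of thick_bar_center and the x axis of cradle, either way round below 0.17 rad and linear speed of thick_bar below 0.02 m/s and distance of each of medium_bar_center, thin_bar_center from where it was at the start of the episode below 0.015 m); the robot touches nothing.
It fails at once if the thickest bar is dropped or banged into the cradle (faster than 0.6 m/s within 50 mm of its seat) (distance between thick_bar_center and cradle below 0.05 m and linear speed of thick_bar above 0.6 m/s).
It fails at once if another bar is moved by more than 15 mm (distance of any of medium_bar_center, thin_bar_center from where it was at the start of the episode above 0.015 m).
It also fails if it takes over 37 s, if anything falls off the work surface, if the arm or the gripper's body presses on something with over 40 N, if the wrist force passes 120 N, or if a joint passes its speed limit or range.

ROBOT

A 7-joint arm with a two-finger parallel gripper is mounted at the origin on a cart in front of the work surface, level with it; the furniture and walls round the work are solid. World frame = base frame: x ahead of the robot, y to its left, z up, the work surface at z = 0. Lengths are in mm, angles in rad, forces in N, time in s.
With the tool pointing down it reaches from about 350 to 900 mm from the base axis. Payload 8.1 kg.
Tool frame: the origin (TCP) lies on the centre line of the jaws, within the pads' length; the fingertips stand 14 mm ahead of it and the grasp point (between the pads) lies 5 mm behind it; z points along the fingers, y is the direction in which the jaws open and shut (so a half turn about z gives the same grasp; the last joint's range is limited). The gripper opens to 92 mm and grips with 3 to 60 N. Pads are 19 mm wide; open, the fingers measure 130 mm over their backs; the gripper's body (75 mm by 190 mm) begins 47 mm behind the grasp point.
Start: joints at [1.14, 0.434, 0.025, 1.573, -0.012, 1.134, -0.075], TCP at [201.202, -591.742, 240.742] pointing down, gripper open.
Joint ranges: [-2.62, 2.62], [-0.44, 2.09], [-1.27, 1.32], [0.08, 2.57], [-1.32, 4.46], [0.12, 2], [-2.74, 2.74]. Speed limits (rad/s): [2.22, 2.22, 3.01, 3.01, 3.14, 3.14, 3.14].

INTERFACE

Orientations are given as a unit quaternion [x, y, z, w].
In Python, from bench import robot, viewer gives the robot as it stands. The module is installed in compiled form; this text tells all that it offers.
- The arm moves only by the tool servo_tool, never from a script. Its argument "moves" is a list that holds one entry, the list of rows, each a list of 7 numbers: the turn, a rotation vector about the tool's x, y, z in degrees, then the shift along the tool's x, y, z in mm, then the opening, from -1 (shut) to 1 (fully open), so that 0 is half open. A call has exactly 8 rows; each row is the pose to reach, as a shift and turn from the pose commanded when the call began, along the tool's axes at that moment; what a row does not reach only later rows make up. A row lasts 1/10 s, in which the tool goes at most 50 mm and 8.59 degrees, less where a joint would pass 70% of its speed; a pose out of reach is approached as far as the arm can. A call with a gripper value outside its range is refused whole. The fingers move at their own pace and stop on an object; "grip_force" is the grip in N (left out, the last holds). Time passes only in rows, so rows that repeat a pose let the fingers close, or fill a call up. It gives the time, the measured TCP pose, the force and the opening at its end, in the units of the state.
- robot.get_obs(): the state, without advancing time (a new reading comes with each control period).
- viewer.grab_frame(name): name is "scene" or "top" or "wrist"; returns the picture (384x512x3 uint8, red, green, blue); there is no depth.
- viewer.get_calibration(name): a dict with "fx", "fy", "cx", "cy" (pixels), "xyz" and "attitude" of the camera in the world. Camera axes: x right, y up, looking along -z (the intrinsics and any distortion apply to the point x, -y, -z); pixel columns grow to the right and rows downward; lengths in mm; the calibration is good to about 2 mm. A picture is of the moment at which its call begins: read the wrist's pose just before it. get_calibration takes no time and is no camera call; for the wrist camera it gives the pose at the moment of the call.
- robot.close_job(): hands the job in, once; it reports no verdict.
The state is a dict: "time_s": time; "joint_pos": joint angles; "joint_vel": joint speeds; "tau": joint torques, N m; "ee_pos": TCP position; "eef_rot": TCP orientation; "wrist_force": force on the tool from outside, world axes, zero at the start; "torque": the same for the moment, N m; "opening": opening from 0.0 (shut) to 1.0 (fully open).
Only numpy, scipy, OpenCV 4.12 (cv2) and the standard library are available. Lean on these libraries where they do the work, as an engineer would, in place of code of your own. Each camera call takes 0.05 s, during which the arm holds its last target. There are 200 camera calls.

## Working session

There is one attempt and no reset: what is moved stays moved. The work goes in short steps, Python scripts to look and compute and a tool call to move; the robot and the scene stay as the last step left them, time stands still between calls to the robot, and variables do not carry over. Pictures are saved under pics/ and viewed, about 8 in all and at most 12, crops included, and the job is handed in when it is done.

Besides the shell and the picture viewer there is one more tool, called after "Emit:" by a JSON object that holds its "method" and its "body", one argument or row to a line. servo_tool: Moves the arm, as the interface text tells. Its arguments: {"type":"object","properties":{"moves":{"type":"array","items":{"type":"array","items":{"type":"array","items":{"type":"number"}}}},"grip_force":{"type":"number"}},"required":["moves"]}

```bash
mkdir -p pics
python3 - <<'E'
from bench import robot, viewer
import cv2, numpy as np
o=robot.get_obs(); print(o)
ims=[]
for n in ("top","scene"):
    im=viewer.grab_frame(n); cv2.imwrite(f"pics/{n}0.png",im[:,:,::-1]); print(n,viewer.get_calibration(n))
print(viewer.get_calibration("wrist"))
E
```

```text
{'time_s': 0.0, 'joint_pos': array([ 1.1403675 ,  0.43520207,  0.02498188,  1.57409897, -0.01161566,
        1.1339619 , -0.07506088]), 'joint_vel': array([-0.00089996,  0.00024612,  0.00018094, -0.00117053, -0.00210786,
       -0.00033141, -0.00012338]), 'tau': array([-9.85052939e-04, -6.67849874e+01,  9.85081494e-01, -3.14453495e+01,
       -6.04214240e-02,  4.29144851e-02,  1.51508207e-04]), 'ee_pos': array([ 201.03687154, -591.27947093,  239.95730651]), 'eef_rot': array([ 9.86599503e-01,  1.63158941e-01, -1.87250555e-04, -7.39176060e-04]), 'wrist_force': array([-0.1425145 , -0.4259448 ,  0.16785758]), 'torque': array([-0.01192623, -0.00341591,  0.03664526]), 'opening': 1.002168681680124}
top {'fx': 487.10302409327096, 'fy': 487.10302409327096, 'cx': 249.0343020665863, 'cy': 189.98675132224955, 'xyz': array([ 388.42190341,   61.81098025, 1425.36200682]), 'attitude': array([-0.03312172,  0.02971463,  0.7160388 , -0.69664082])}
scene {'fx': 485.6202209514994, 'fy': 485.6202209514994, 'cx': 257.4942461005679, 'cy': 192.15026126018748, 'xyz': array([-555.58473415,  690.15340908,  824.38940901]), 'attitude': array([-0.2554009 ,  0.43784749,  0.75414554, -0.41752181])}
{'fx': 330.7457656896804, 'fy': 330.7457656896804, 'cx': 249.4513728899744, 'cy': 188.72894297368163, 'xyz': array([ 262.43295342, -570.88943638,  383.62517683]), 'attitude': array([-0.10042657,  0.07234473, -0.57736744,  0.80704869])}
```

View pics/top0.png

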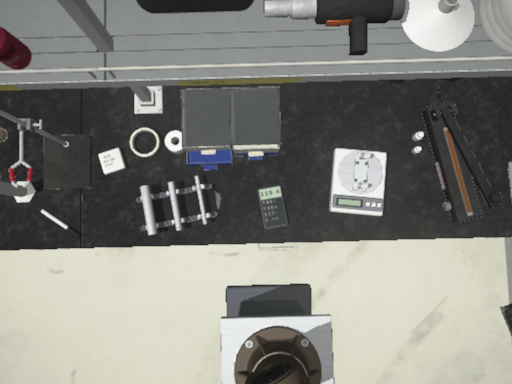

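View pics/scene0.png

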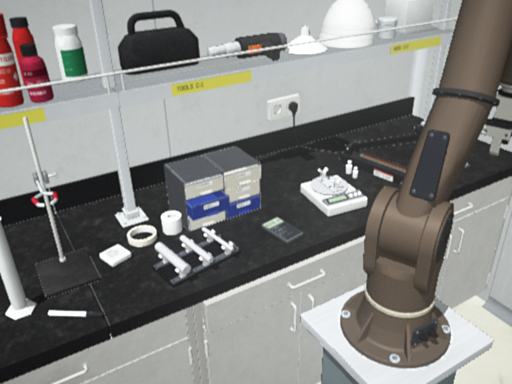

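The top view shows the rack at about (178,205), with the thick bar leftmost at (149,209). The balance is at (358,180), with the cradle at (360,170). The scene view agrees. Next I'll enlarge both for measuring.

```bash
cat > h.py <<'E'
import numpy as np, cv2
from scipy.spatial.transform import Rotation as R
def proj(c,p):
    q=R.from_quat(c['attitude']).inv().apply(np.atleast_2d(p)-c['xyz'])
    return np.c_[c['cx']+c['fx']*q[:,0]/-q[:,2], c['cy']-c['fy']*q[:,1]/-q[:,2]]
def ray(c,uv,z):
    uv=np.atleast_2d(uv).astype(float)
    d=np.c_[(uv[:,0]-c['cx'])/c['fx'],-(uv[:,1]-c['cy'])/c['fy'],-np.ones(len(uv))]
    d=R.from_quat(c['attitude']).apply(d)
    return c['xyz']+d*((z-c['xyz'][2])/d[:,2])[:,None]
E
python3 - <<'E'
from h import *
from bench import viewer
c=viewer.get_calibration("top"); print({k:v for k,v in c.items() if k not in('xyz','attitude')})
print(proj(c,[[0,0,0],[500,0,0],[500,200,0]]))
print("thick ends",ray(c,[[146,187],[152,233]],48), "pan",ray(c,[[360,171]],96),"balance corners",ray(c,[[334,149],[386,152],[382,216],[330,212]],40))
im=cv2.imread("pics/top0.png")
a=cv2.resize(im[165:245,125:225],None,fx=5,fy=5,interpolation=cv2.INTER_CUBIC)
b=cv2.resize(im[140:220,325:395],None,fx=5,fy=5,interpolation=cv2.INTER_CUBIC)
cv2.imwrite("pics/crop.png",np.hstack([a[:400,:440],b[:400]]))
E
```

```text
{'fx': 487.10302409327096, 'fy': 487.10302409327096, 'cx': 249.0343020665863, 'cy': 189.98675132224955}
[[277.50299587 369.87034662]
 [271.98572794 194.63121431]
 [203.88032612 196.51017297]]
thick ends [[527.91476333 359.48179908  48.        ]
 [397.11415002 343.64137686  48.        ]] pan [[ 550.85484212 -239.38336223   96.        ]] balance corners [[ 623.42150314 -180.49802734   40.        ]
 [ 610.50681777 -329.17403462   40.        ]
 [ 427.44831602 -308.28847012   40.        ]
 [ 442.83388974 -161.42992717   40.        ]]
```

View pics/crop.png

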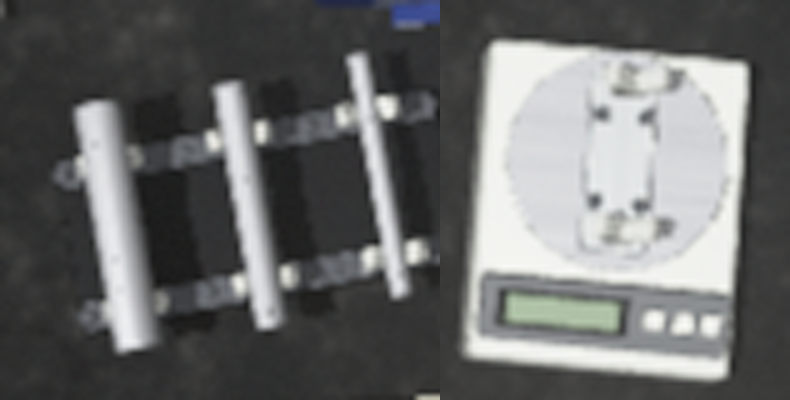

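```bash
cat >> h.py <<'E'
def wp(robot,x,y,z,yaw):
    """print turn (deg) and shift (mm) in the tool frame to reach pose: tool down, tool x at yaw deg"""
    o=robot.get_obs(); R0=R.from_quat(o['eef_rot'])
    Rt=R.from_euler('z',yaw,degrees=True)*R.from_euler('x',180,degrees=True)
    print('t',round(o['time_s'],2),'turn',np.round((R0.inv()*Rt).as_rotvec(degrees=True),1),'shift',np.round(R0.inv().apply(np.array([x,y,z])-o['ee_pos']),1))
def yaw(v): return np.degrees(np.arctan2(v[1],v[0]))
E
python3 - <<'E'
from h import *
from bench import viewer,robot
c=viewer.get_calibration("top"); w=viewer.get_calibration("wrist"); o=robot.get_obs()
f=lambda a,u0,v0,x0:np.c_[(np.array(a)[:,0]-x0+.5)/5-.5+u0,(np.array(a)[:,1]+.5)/5-.5+v0]
e=ray(c,f([(98,102),(136,350)],125,165,0),52); print("thick",e.mean(0),yaw(e[0]-e[1]),np.linalg.norm(e[0]-e[1]))
s=ray(c,f([(602,115),(648,117),(593,200),(642,205)],325,140,440),59); print("cradle",s.mean(0),yaw(s[:2].mean(0)-s[2:].mean(0)))
R0=R.from_quat(o['eef_rot']); t=R0.inv().apply(w['xyz']-o['ee_pos']); print("cam in tool",t,"look",R0.inv().apply(R.from_quat(w['attitude']).apply([0,0,-1])))
rel=R0.inv()*R.from_quat(w['attitude'])
for x,y,z,ya in[(520,-235,260,7),(480,-235,260,7),(440,-235,260,7)]:
    Rt=R.from_euler('z',ya,degrees=True)*R.from_euler('x',180,degrees=True)
    w2=dict(w,xyz=np.array([x,y,z])+Rt.apply(t),attitude=(Rt*rel).as_quat())
    print(proj(w2,[s.mean(0),s.mean(0)+[50,0,30],s.mean(0)-[50,0,-30]]).round())
wp(robot,500,-240,260,-6); wp(robot,460,-240,260,-6)
E
```

```text
thick [462.98764135 353.55438617  52.        ] 8.189261908888927 142.17839604223863
cradle [ 554.06951135 -250.10378039   59.        ] -7.626546840227314
cam in tool [  64.69111811    0.22119205 -143.61930356] look [-2.45477348e-01  8.51133231e-04  9.69401953e-01]
[[268. 138.]
 [277.  86.]
 [262. 191.]]
[[273.  98.]
 [283.  39.]
 [268. 151.]]
[[279.  56.]
 [290. -12.]
 [274. 108.]]
t 0.1 turn [-0.1  0.  24.8] shift [ 396.1 -236.4  -19.7]
t 0.1 turn [-0.1  0.  24.8] shift [ 358.3 -249.3  -19.7]
```

Emit:
{"method": "servo_tool", "body": {
  "moves": [
    [[0,0,25,431,-214,-20,0],[0,0,25,431,-214,-20,0],[0,0,25,431,-214,-20,0],[0,0,25,431,-214,-20,0],[0,0,25,431,-214,-20,0],[0,0,25,431,-214,-20,0],[0,0,25,431,-214,-20,0],[0,0,25,431,-214,-20,0]]
  ]
}}

```text
time_s: 0.9
ee_pos: [482.8, -307.6, 257.2]
eef_rot: [0.999, -0.054, -0.0, -0.0]
wrist_force: [0.5, -1.0, 0.5]
opening: 0.5
```

Run:
```python
from h import *
from bench import viewer,robot
o=robot.get_obs(); print(o['ee_pos'],o['opening'],o['wrist_force'])
wp(robot,540,-250,260,-7)
```

```text
[ 482.76800332 -307.63807751  257.21878157] 0.49998647260369516 [ 0.46248557 -1.01861115  0.47692339]
t 0.9 turn [0.  0.  0.8] shift [ 50.6 -63.5  -2.8]
```

Emit:
{"method": "servo_tool", "body": {
  "moves": [
    [[0,0,1,25,-32,-1,0],[0,0,1,51,-63,-3,0],[0,0,1,51,-63,-3,0],[0,0,1,51,-63,-3,0],[0,0,1,51,-63,-3,0],[0,0,1,51,-63,-3,0],[0,0,1,51,-63,-3,0],[0,0,1,51,-63,-3,0]]
  ]
}}

```text
time_s: 1.7
ee_pos: [538.9, -253.0, 260.4]
eef_rot: [0.998, -0.064, 0.0, 0.0]
wrist_force: [-0.5, 0.5, -0.6]
opening: 0.502
```

Run:
```python
from h import *
from bench import viewer,robot
o=robot.get_obs(); w=viewer.get_calibration("wrist"); im=viewer.grab_frame("wrist")
np.save("w1.npy",np.array([w],dtype=object),allow_pickle=True); cv2.imwrite("pics/w1.png",im[:,:,::-1]); print(o['ee_pos'])
print(proj(w,[[554,-250,59],[554,-250,91]]))
```

```text
[ 538.8793652  -252.9586173   260.37801419]
[[243.94683092 154.51045786]
 [243.44502089 159.36552756]]
```

View pics/w1.png

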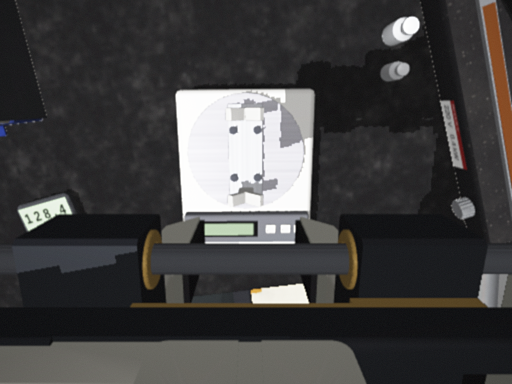

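The wrist view shows the cradle upright in the image, with screws near (234,130), (258,130), (234,177) and (259,177). I'll refine those by centroid.

Run:
```python
from h import *
from bench import robot
w=np.load("w1.npy",allow_pickle=True)[0]
g=cv2.cvtColor(cv2.imread("pics/w1.png"),cv2.COLOR_BGR2GRAY).astype(float)
P=[]
for u,v in[(234,130),(258,130),(234,177),(259,177)]:
    p=g[v-6:v+7,u-6:u+7]; k=np.clip(130-p,0,None); yy,xx=np.mgrid[v-6:v+7,u-6:u+7]
    P.append([(k*xx).sum()/k.sum(),(k*yy).sum()/k.sum()])
P=np.array(P); s=ray(w,P,57); print(P.round(1),s.round(1),s.mean(0),yaw(s[:2].mean(0)-s[2:].mean(0)),yaw(s[0]-s[1])-90)
wp(robot,463,353,260,8); wp(robot,435,353,260,8)
im=cv2.imread("pics/w1.png")
cv2.imwrite("pics/w1c.png",cv2.resize(im[85:220,180:320],None,fx=4,fy=4,interpolation=cv2.INTER_CUBIC))
```

```text
[[233.4 129.6]
 [257.2 129.4]
 [234.2 177.1]
 [257.7 176.9]] [[ 580.8 -242.5   57. ]
 [ 577.9 -267.    57. ]
 [ 530.9 -236.4   57. ]
 [ 527.9 -261.4   57. ]] [ 554.38655179 -251.82885982   57.        ] -6.648096651333479 -6.6902044943929155
t 1.75 turn [  0.   -0.  -15.3] shift [-1.522e+02 -5.913e+02  3.000e-01]
t 1.75 turn [  0.   -0.  -15.3] shift [-1.800e+02 -5.877e+02  3.000e-01]
```

View pics/w1c.png

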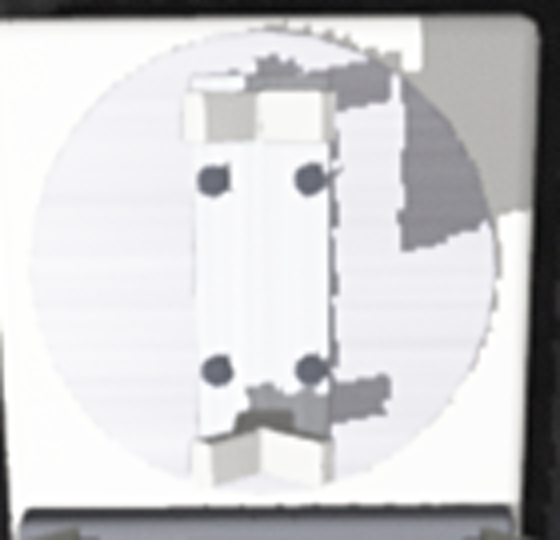

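The cradle is at (554.4, -251.8), yaw -6.7°; the valleys line up with the screws. Moving on to the rack.

Emit:
{"method": "servo_tool", "body": {
  "moves": [
    [[0,0,-15,-155,-591,0,0],[0,0,-15,-155,-591,0,0],[0,0,-15,-155,-591,0,0],[0,0,-15,-155,-591,0,0],[0,0,-15,-155,-591,0,0],[0,0,-15,-155,-591,0,0],[0,0,-15,-155,-591,0,0],[0,0,-15,-155,-591,0,0]]
  ]
}}

```text
time_s: 2.55
ee_pos: [486.9, 146.0, 260.6]
eef_rot: [0.998, 0.068, 0.0, 0.0]
wrist_force: [1.6, 0.6, 0.6]
opening: 0.501
```

Run:
```python
from h import *
from bench import robot
print(robot.get_obs()['ee_pos']); wp(robot,462,353,250,8)
```

```text
[486.85201954 145.99936594 260.64458778]
t 2.55 turn [ 0.  -0.1 -0.3] shift [   3.2 -208.5   10.6]
```

Emit:
{"method": "servo_tool", "body": {
  "moves": [
    [[0,0,0,1,-50,3,0],[0,0,0,2,-100,6,0],[0,0,0,3,-150,9,0],[0,0,0,3,-190,10,0],[0,0,0,3,-208,10,0],[0,0,0,3,-208,10,0],[0,0,0,3,-208,10,0],[0,0,0,3,-208,10,0]]
  ]
}}

```text
time_s: 3.35
ee_pos: [463.2, 348.7, 250.3]
eef_rot: [0.998, 0.066, 0.0, 0.001]
wrist_force: [-1.0, -0.8, -0.3]
opening: 0.493
```

Run:
```python
from h import *
from bench import viewer,robot
o=robot.get_obs(); w=viewer.get_calibration("wrist"); im=viewer.grab_frame("wrist")
np.save("w2.npy",np.array([w],dtype=object),allow_pickle=True); cv2.imwrite("pics/w2.png",im[:,:,::-1]); print(o['ee_pos'])
print(proj(w,[[463,353,52]]))
```

```text
[463.15698363 348.73607878 250.29523141]
[[244.50973143 168.26195389]]
```

View pics/w2.png

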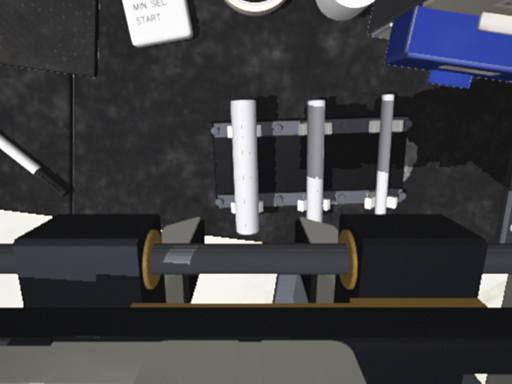

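The thick bar runs from (243,101) to (247,233) and the medium bar is at u≈316. Next I'll measure the thick bar's edges row by row.

Run:
```python
from h import *
from bench import robot
w=np.load("w2.npy",allow_pickle=True)[0]
g=cv2.cvtColor(cv2.imread("pics/w2.png"),cv2.COLOR_BGR2GRAY).astype(int)
m=[]
for r in list(range(108,120))+list(range(142,188))+list(range(216,230)):
    x=np.where(g[r,215:270]>115)[0]+215; m.append((r,x.min(),x.max()))
m=np.array(m); m=m[np.abs((m[:,2]-m[:,1])-np.median(m[:,2]-m[:,1]))<5]
print(len(m),m[::8].tolist())
col=np.where(g[90:245,243]>115)[0]+90;c2=np.where(g[90:245,247]>115)[0]+90;print(col.min(),col.max(),c2.min(),c2.max())
pf=np.polyfit(m[:,0],(m[:,1]+m[:,2])/2,1)
ends=np.array([[np.polyval(pf,r),r] for r in (100,234)])
p=ray(w,ends,49); print(ends,p,yaw(p[0]-p[1]),np.linalg.norm(p[0]-p[1]))
```

```text
72 [[108, 231, 254], [116, 231, 254], [146, 233, 255], [154, 233, 255], [162, 233, 255], [170, 234, 256], [178, 234, 256], [186, 234, 256], [222, 236, 257]]
100 243 100 243
[[242.08344501 100.        ]
 [246.7859476  234.        ]] [[531.3439865  364.46104144  49.        ]
 [389.02406603 340.78297476  49.        ]] 9.445901175580227 144.27616090495007
```

Run:
```python
from h import *
from bench import robot
wp(robot,462.5,353.2,43,9.2); print(robot.get_obs()['ee_pos'])
```

```text
t 3.4 turn [ 0.1 -0.  -1.6] shift [-1.000e-01 -4.700e+00  2.074e+02]
[463.13449072 348.78122438 250.3603961 ]
```

Emit:
{"method": "servo_tool", "body": {
  "moves": [
    [[0,0,-1.6,0,-5,40,0],[0,0,-1.6,0,-5,80,0],[0,0,-1.6,0,-5,120,0],[0,0,-1.6,0,-5,150,0],[0,0,-1.6,0,-5,162,0],[0,0,-1.6,0,-5,162,0],[0,0,-1.6,0,-5,162,0],[0,0,-1.6,0,-5,162,0]]
  ]
}}

```text
time_s: 4.2
ee_pos: [462.5, 356.5, 90.1]
eef_rot: [0.997, 0.082, 0.001, -0.001]
wrist_force: [-0.2, -0.6, 0.9]
opening: 0.505
```

Run:
```python
from h import *
from bench import viewer,robot
wp(robot,462.5,353.2,43,9.2); print(robot.get_obs()['ee_pos'])
im=viewer.grab_frame("wrist"); cv2.imwrite("pics/w3.png",im[:,:,::-1])
```

```text
t 4.2 turn [-0.1 -0.2  0.2] shift [-0.7  3.3 47.1]
[462.54946879 356.50251774  90.14684506]
```

View pics/w3.png

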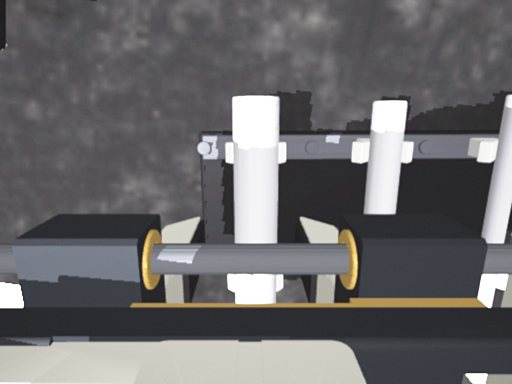

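Emit:
{"method": "servo_tool", "body": {
  "moves": [
    [[0,0,0,-1,3,4,0],[0,0,0,-1,3,14,0],[0,0,0,-1,3,24,0],[0,0,0,-1,3,34,0],[0,0,0,-1,3,43,0],[0,0,0,-1,3,47,0],[0,0,0,-1,3,47,0],[0,0,0,-1,3,47,0]]
  ]
}}

```text
time_s: 5.05
ee_pos: [461.0, 352.8, 41.3]
eef_rot: [0.997, 0.082, -0.0, -0.0]
wrist_force: [0.2, 0.1, -0.1]
opening: 0.507
```

Run:
```python
from h import *
from bench import viewer,robot
wp(robot,462.5,353.2,43,9.2); o=robot.get_obs(); print(o['ee_pos'],o['wrist_force'])
```

```text
t 5.05 turn [-0.   0.   0.2] shift [ 1.5 -0.2 -1.7]
[461.0129568  352.7980689   41.27034649] [ 0.2143235   0.12879678 -0.14535874]
```

Well placed. Closing at 25 N.

Emit:
{"method": "servo_tool", "body": {
  "moves": [
    [[0,0,0,1,0,-1,-0.3],[0,0,0,1,0,-1,-0.5],[0,0,0,1,0,-1,-0.6],[0,0,0,1,0,-1,-0.8],[0,0,0,1,0,-1,-1],[0,0,0,1,0,-1,-1],[0,0,0,1,0,-1,-1],[0,0,0,1,0,-1,-1]]
  ],
  "grip_force": 25
}}

```text
time_s: 5.85
ee_pos: [462.2, 352.9, 42.5]
eef_rot: [0.997, 0.082, 0.0, -0.0]
wrist_force: [-0.0, -0.8, 5.7]
opening: 0.276
```

Run:
```python
from h import *
from bench import viewer,robot
o=robot.get_obs(); print(o['ee_pos'],o['wrist_force'],o['torque'],o['opening']*92)
```

```text
[462.20797823 352.93413615  42.52059286] [-1.46061524e-03 -8.06594550e-01  5.69128542e+00] [-0.133708    0.02192498  0.01309785] 25.364717919108955
```

Emit:
{"method": "servo_tool", "body": {
  "moves": [
    [[0,0,0,0,0,-5,-1],[0,0,0,0,0,-20,-1],[0,0,0,0,0,-50,-1],[0,0,0,0,0,-85,-1],[0,0,0,0,0,-120,-1],[0,0,0,0,0,-150,-1],[0,0,0,0,0,-160,-1],[0,0,0,0,0,-160,-1]]
  ]
}}

```text
time_s: 6.65
ee_pos: [462.4, 353.3, 203.9]
eef_rot: [0.997, 0.082, 0.001, -0.001]
wrist_force: [-1.5, 0.7, -2.3]
opening: 0.276
```

Run:
```python
from h import *
from bench import viewer,robot
o=robot.get_obs(); print(o['ee_pos'],o['wrist_force'],o['torque'],o['opening']*92)
wp(robot,554.4,-251.8,200,-6.7)
im=viewer.grab_frame("wrist"); cv2.imwrite("pics/w4.png",im[:,:,::-1])
```

```text
[462.37560743 353.33699788 203.91143995] [-1.4836483   0.66844031 -2.31272065] [-0.06723932  0.01194722 -0.00211726] 25.348703723889653
t 6.65 turn [-0.1 -0.1 16.1] shift [ -7.8 612.    3. ]
```

View pics/w4.png

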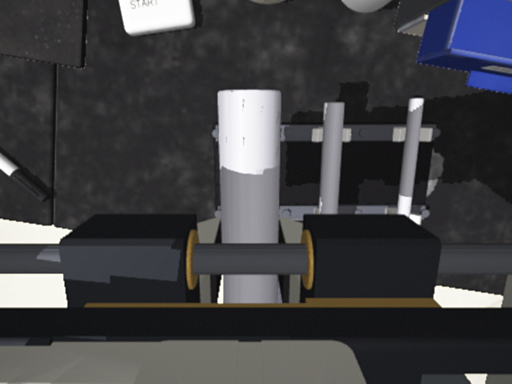

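The bar is held straight at u≈250 and the other two bars are still in place. Carrying it over.

Emit:
{"method": "servo_tool", "body": {
  "moves": [
    [[0,0,1,-5,15,-10,-1],[0,0,3,-15,45,-25,-1],[0,0,5,-25,90,-40,-1],[0,0,7,-30,135,-45,-1],[0,0,9,-30,180,-45,-1],[0,0,11,-30,225,-45,-1],[0,0,12,-30,270,-45,-1],[0,0,13,-30,310,-45,-1]]
  ]
}}

```text
time_s: 7.5
ee_pos: [481.5, 38.7, 246.3]
eef_rot: [0.999, -0.033, -0.001, 0.001]
wrist_force: [0.9, 0.7, -2.8]
opening: 0.276
```

Run:
```python
from h import *
from bench import viewer,robot
o=robot.get_obs(); print(o['ee_pos'],o['opening']*92)
wp(robot,554.4,-251.8,200,-6.7)
```

```text
[481.54880214  38.67137209 246.26353931] 25.40024460708653
t 7.5 turn [0.1 0.1 2.9] shift [ 92.1 285.   46.4]
```

Emit:
{"method": "servo_tool", "body": {
  "moves": [
    [[0,0,1,10,40,0,-1],[0,0,2,25,85,5,-1],[0,0,3,40,130,15,-1],[0,0,3,55,175,25,-1],[0,0,3,70,220,35,-1],[0,0,3,85,260,42,-1],[0,0,3,92,278,46,-1],[0,0,3,92,285,46,-1]]
  ]
}}

```text
time_s: 8.3
ee_pos: [555.1, -250.8, 199.2]
eef_rot: [0.998, -0.06, -0.002, -0.0]
wrist_force: [0.8, 0.3, -1.4]
opening: 0.274
```

Emit:
{"method": "servo_tool", "body": {
  "moves": [
    [[0,0,0,0,0,0,-1],[0,0,0,0,0,0,-1],[0,0,0,0,0,10,-1],[0,0,0,0,0,20,-1],[0,0,0,0,0,30,-1],[0,0,0,0,0,40,-1],[0,0,0,0,0,40,-1],[0,0,0,0,0,40,-1]]
  ]
}}

```text
time_s: 9.1
ee_pos: [556.6, -248.1, 160.9]
eef_rot: [0.998, -0.058, -0.0, -0.0]
wrist_force: [0.3, 0.4, -2.1]
opening: 0.272
```

Run:
```python
from h import *
from bench import viewer,robot
o=robot.get_obs(); w=viewer.get_calibration("wrist"); print(o['ee_pos'],o['opening']*92,o['wrist_force'])
wp(robot,554.4,-251.8,91,-6.7)
im=viewer.grab_frame("wrist"); cv2.imwrite("pics/w5.png",im[:,:,::-1])
g=cv2.cvtColor(im,cv2.COLOR_RGB2GRAY)
z=o['ee_pos'][2]+5+13
print(g[60:130:2,249])
np.save("w5.npy",np.array([w],dtype=object),allow_pickle=True)
```

```text
[ 556.55934802 -248.0522996   160.88689486] 24.987390734061233 [ 0.34536522  0.37849239 -2.05524682]
t 9.1 turn [-0.   0.   0.1] shift [-1.7  4.  69.9]
[ 50  51  52  51  48  44  44  44  43  46  44  45  45  40  40 208 244 243
 243 243 243 243 243 243 244 243 244 244 244 244 244 244 244 244 243]
```

View pics/w5.png

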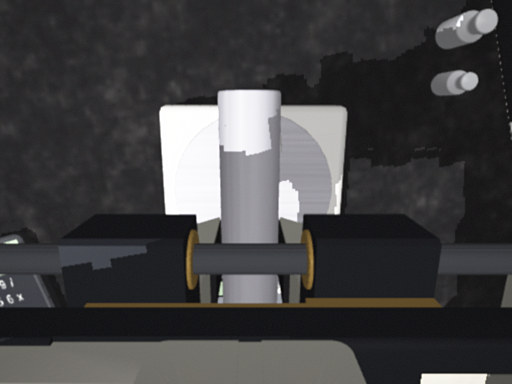

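The bar is over the cradle with its far end at row 90. I'll check where the bar centre sits relative to the tool.

Run:
```python
from h import *
from bench import robot
w=np.load("w5.npy",allow_pickle=True)[0]; o=robot.get_obs()
R0=R.from_quat(o['eef_rot'])
for z in(5.5,14,18.5): print(R0.inv().apply(ray(w,[[249.5,90]],o['ee_pos'][2]+z)[0]-o['ee_pos']))
```

```text
[70.3670733   0.51855319 -5.48952004]
[ 70.01397546   0.51139642 -13.98957315]
[ 69.82704131   0.50760755 -18.48960127]
```

The bar is centred in the grip (far end 70 mm ahead). Lowering it with the lateral correction.

Emit:
{"method": "servo_tool", "body": {
  "moves": [
    [[0,0,0,-1,2,5,-1],[0,0,0,-2,4,15,-1],[0,0,0,-2,4,25,-1],[0,0,0,-2,4,35,-1],[0,0,0,-2,4,45,-1],[0,0,0,-2,4,45,-1],[0,0,0,-2,4,45,-1],[0,0,0,-2,4,45,-1]]
  ]
}}

```text
time_s: 9.95
ee_pos: [554.6, -252.0, 116.7]
eef_rot: [0.998, -0.058, 0.0, 0.0]
wrist_force: [-0.2, -0.2, -1.0]
opening: 0.279
```

Run:
```python
from h import *
from bench import robot
wp(robot,554.4,-251.8,90.5,-6.7); o=robot.get_obs(); print(o['ee_pos'],o['wrist_force'])
```

```text
t 9.95 turn [ 0.  -0.   0.1] shift [-0.3 -0.2 26.2]
[ 554.64295013 -252.00857521  116.68636147] [-0.17029071 -0.16093798 -0.95883019]
```

Emit:
{"method": "servo_tool", "body": {
  "moves": [
    [[0,0,0,0,0,4,-1],[0,0,0,0,0,8,-1],[0,0,0,0,0,12,-1],[0,0,0,0,0,16,-1],[0,0,0,0,0,20,-1],[0,0,0,0,0,22,-1],[0,0,0,0,0,24,-1],[0,0,0,0,0,24,-1]]
  ]
}}

```text
time_s: 10.75
ee_pos: [554.3, -251.8, 92.2]
eef_rot: [0.998, -0.058, -0.0, -0.0]
wrist_force: [0.4, 0.2, -3.0]
opening: 0.282
```

Emit:
{"method": "servo_tool", "body": {
  "moves": [
    [[0,0,0,0,0,0.5,-1],[0,0,0,0,0,1,-1],[0,0,0,0,0,1.5,-1],[0,0,0,0,0,2,-1],[0,0,0,0,0,2,-1],[0,0,0,0,0,2,-1],[0,0,0,0,0,2,-1],[0,0,0,0,0,2,-1]]
  ]
}}

```text
time_s: 11.55
ee_pos: [554.8, -251.2, 91.2]
eef_rot: [0.998, -0.057, 0.001, -0.0]
wrist_force: [-1.3, 4.2, 8.2]
opening: 0.273
```

Contact: about 8 N up and 4 N sideways, pushing +y. I'll ease 1 mm that way, then open slowly.

Emit:
{"method": "servo_tool", "body": {
  "moves": [
    [[0,0,0,0,-1,0,-1],[0,0,0,0,-1,0,-1],[0,0,0,0,-1,0,-1],[0,0,0,0,-1,0,-1],[0,0,0,0,-1,0,-1],[0,0,0,0,-1,0,-1],[0,0,0,0,-1,0,-1],[0,0,0,0,-1,0,-1]]
  ],
  "grip_force": 8
}}

```text
time_s: 12.35
ee_pos: [554.9, -250.7, 90.6]
eef_rot: [0.998, -0.058, 0.0, -0.0]
wrist_force: [-0.3, 2.9, 5.7]
opening: 0.281
```

Emit:
{"method": "servo_tool", "body": {
  "moves": [
    [[0,0,0,0,0,0,-0.42],[0,0,0,0,0,0,-0.38],[0,0,0,0,0,0,-0.34],[0,0,0,0,0,0,-0.28],[0,0,0,0,0,0,-0.2],[0,0,0,0,0,0,-0.1],[0,0,0,0,0,0,0],[0,0,0,0,0,0,0]]
  ]
}}

```text
time_s: 13.15
ee_pos: [554.3, -250.9, 90.3]
eef_rot: [0.998, -0.058, -0.0, 0.0]
wrist_force: [0.3, -0.2, -0.6]
opening: 0.501
```

Run:
```python
from h import *
from bench import viewer,robot
o=robot.get_obs(); print(o['ee_pos'],o['wrist_force'],o['opening']*92)
im=viewer.grab_frame("wrist"); cv2.imwrite("pics/w6.png",im[:,:,::-1])
```

```text
[ 554.33290211 -250.89842425   90.2739244 ] [ 0.27649994 -0.20518393 -0.5560422 ] 46.080966589876034
```

View pics/w6.png

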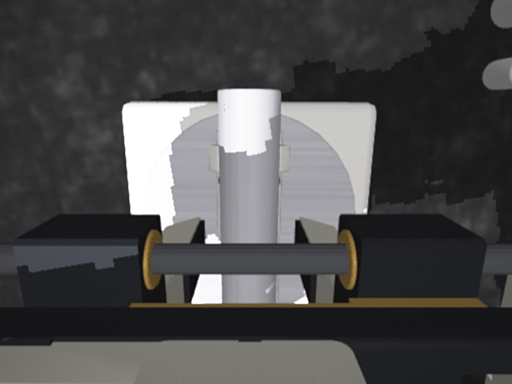

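The jaws are open and the bar lies centred between the far vee's flanks (u 210–290, bar 219–281). Raising straight up.

Emit:
{"method": "servo_tool", "body": {
  "moves": [
    [[0,0,0,0,0,-5,0],[0,0,0,0,0,-20,0],[0,0,0,0,0,-40,0],[0,0,0,0,0,-70,0],[0,0,0,0,0,-110,0],[0,0,0,0,0,-150,0],[0,0,0,0,0,-165,0],[0,0,0,0,0,-165,0]]
  ]
}}

```text
time_s: 14.0
ee_pos: [555.7, -251.4, 258.7]
eef_rot: [0.998, -0.058, 0.003, 0.001]
wrist_force: [0.4, -0.2, -1.1]
opening: 0.495
```

Run:
```python
from h import *
from bench import viewer,robot
o=robot.get_obs(); w=viewer.get_calibration("wrist"); print(o['ee_pos'],o['wrist_force'])
a=viewer.grab_frame("wrist"); cv2.imwrite("pics/w7.png",a[:,:,::-1])
s=viewer.grab_frame("scene"); cv2.imwrite("pics/scene7.png",s[:,:,::-1])
b=cv2.resize(s[150:290,140:380],(400,233),interpolation=cv2.INTER_CUBIC)
cv2.imwrite("pics/f.png",np.vstack([np.ascontiguousarray(a[80:260,50:450]),b])[:,:,::-1])
d=R.from_euler('z',-6.7,degrees=True).apply([70,0,0]); C=np.array([554.4,-251.8,0])
print("expected ends, z=105:",proj(w,[C+d+[0,0,105],C-d+[0,0,105]]).round(1))
g=cv2.cvtColor(a,cv2.COLOR_RGB2GRAY)
for r in(135,150,165): print(r,g[r,225:275].tolist())
```

```text
[ 555.73405798 -251.40871968  258.70519554] [ 0.41124346 -0.23584229 -1.05592964]
expected ends, z=105: [[249.1 101.5]
 [248.8 250.5]]
135 [245, 245, 245, 245, 247, 251, 251, 251, 253, 255, 227, 198, 214, 227, 233, 234, 238, 241, 243, 247, 247, 246, 245, 244, 243, 242, 240, 236, 231, 226, 220, 206, 171, 136, 123, 118, 108, 126, 175, 168, 158, 158, 162, 156, 153, 153, 154, 151, 154, 153]
150 [244, 243, 243, 243, 242, 242, 245, 251, 248, 210, 183, 204, 211, 208, 232, 237, 241, 242, 244, 247, 248, 247, 246, 245, 244, 242, 239, 234, 230, 226, 214, 181, 141, 129, 124, 117, 107, 93, 107, 144, 157, 154, 149, 151, 150, 151, 149, 149, 148, 149]
165 [247, 246, 246, 247, 247, 246, 246, 249, 252, 250, 221, 206, 220, 230, 236, 238, 242, 243, 245, 248, 249, 248, 247, 246, 244, 242, 239, 234, 231, 223, 193, 147, 131, 131, 123, 114, 109, 125, 163, 166, 150, 152, 152, 153, 154, 153, 153, 154, 152, 155]
```

View pics/f.png

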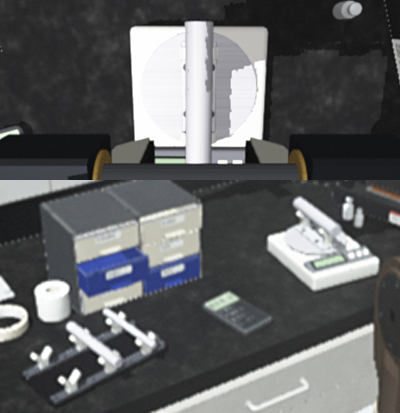

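The bar is level in the cradle: far end at about row 101 (101.5 expected) and axis at u≈249 (249 expected). The other two bars are still in the rack and the robot is clear, so I'm handing in.

```bash
python3 -c "
from bench import robot
print(robot.get_obs()['time_s'],robot.get_obs()['joint_vel'].round(3)); robot.close_job()"
```

```text
14.1 [-0.001  0.022 -0.001  0.022  0.001 -0.003 -0.   ]
the job is handed in; nothing more can be done
```

I took the thick bar from the left place in the rack, carried it over and set it down gently in the balance cradle. I then let go, raised the gripper clear and handed the job in at 14.1 s of the allowed 37 s; no verdict was reported.

- **Position:** In the last wrist picture the bar's far end is at about row 101, where 101.5 was expected. Its axis is at column 248.5, where 249 was expected. That puts it within 1–2 mm of the measured cradle centre and in line with it.
- **Seating:** In the scene view the bar looks level across both vees.
- **Other bars:** The medium and thin bars look undisturbed in the rack, but I judged that by eye and did not measure it.
- **Contact forces:** At set-down I read about 8 N upward and 4 N sideways, well under the limits. I eased over by 1 mm before opening, and the force was near zero after release.
- **Small disagreement:** The top and wrist cameras differed by about 2 mm and 1° on the cradle and on the bar's direction. I used the wrist camera's values.

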